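Index the wheel jig and snap the hub cap onto a cart wheel

ROBOT

A 7-joint arm with a two-finger parallel gripper is mounted at the origin on the work surface. World frame = base frame: x ahead of the robot, y to its left, z up, the work surface at z = 0. Lengths are in m, angles in rad, forces in N, time in s.
With the tool pointing down it reaches from about 0.35 to 0.9 m from the base axis. Payload 19.9 kg.
Tool frame: the origin (TCP) lies midway between the tips of the shut fingers; the grasp point (between the pads) lies 19 mm behind it (r.grasp_offset is the distance from the TCP to the grasp point, in m); z points along the fingers, y is the direction in which the jaws open and shut (so a half turn about z gives the same grasp; the last joint's range is limited). The gripper opens to 85 mm and grips with 20 to 120 N. Pads are 22 mm wide; open, the fingers measure 114 mm over their backs; the gripper's body (76 mm by 85 mm) begins 54 mm behind the grasp point. The pads swing forward as they close: fully open they stand 13 mm farther back than shut.
Start: joints at [1.163, 0.417, -0.01, 1.614, 0.005, 1.111, -0.053], TCP at [0.224, -0.584, 0.231] pointing down, gripper open.
Joint ranges: [-2.81, 2.81], [-0.39, 2.02], [-1.27, 1.25], [0.06, 2.57], [-1.19, 4.33], [0.19, 2], [-2.82, 2.82]. Speed limits (rad/s): [1.89, 1.89, 2.39, 2.39, 3.01, 3.01, 3.01].

INTERFACE

Orientations are given as a rotation vector (axis times angle).
In Python, from workcell import r gives the robot as it stands.
- The arm moves only by the tool jog_arm, never from a script. Its argument "moves" is a list of rows, each a list of 3 entries, a list of its own where there are three numbers: the closure, from 0 (fully open) to 1 (shut), then the shift along the tool's x, y, z in cm, then the turn about the tool's z in degrees. A call has 1 to 10 rows; each row shifts and turns the commanded pose from where the row before left it, along the tool's axes as they then stand; what a row does not reach is not made up. A row lasts 1/8 s, in which the tool goes at most 62.5 mm and 10.7 degrees, less where a joint would pass 70% of its speed; a pose out of reach is approached as far as the arm can. A call with a gripper value outside its range is refused whole. The fingers move at their own pace and stop on an object; the grip force is fixed at half the most. Time passes only in rows, so rows that do not move let the fingers close. It gives the time, the measured TCP pose, the force and the opening at its end, in the units of the state.
- r.read_state(): the state, without advancing time (a new reading comes with each control period).
- r.snapshot(name): name is "scene" or "top" or "wrist"; returns the picture (384x512x3 uint8, red, green, blue); there is no depth.
- r.camera_info(name): a dict with "intrinsics" (3x3 intrinsics, pixels), "k1" (the pictures are not rectified: a ray, as slopes to the right and down, at radius r is drawn at 1 + k1 r^2 times it, then the intrinsics apply), "world_to_cam" (4x4, takes a point from world to camera coordinates); the wrist camera has in their place "tool_from_camera" (4x4, takes a point from camera to tool coordinates, whose origin is the TCP and whose axes are the flange's). Camera axes: x right, y up, looking along -z (the intrinsics and any distortion apply to the point x, -y, -z); pixel columns grow to the right and rows downward; lengths in m; the calibration is good to about 2 mm. A picture is of the moment at which its call begins: read the wrist's pose just before it. camera_info takes no time and is no camera call.
- r.sign_off(): hands the job in, once; it reports no verdict.
Trained networks look in the newest picture that a camera, given by its name, has taken for a name from the list of things; names that differ only in an ending like _2 or _b are one class to them, and where a whole thing is asked for, a point or a joint stands for the part that bears it (a point fixed in the world has none). Each returns a list of dicts, best first, with "score" (0 to 1); they miss things now and then, are a little off and sometimes report something else, mostly with a low value. They report only what shows in the picture. A call takes as long as a camera call. They do not tell look-alikes from the thing itself.
- r.find_in(label, camera): "position" ([row, column] in pixels, amid what is visible of it).
- r.landmark_of(label, camera): "position" ([row, column] in pixels: a listed point, or the origin of a listed thing).
The state is a dict: "clock": time; "q": joint angles; "dq": joint speeds; "tau": joint torques, N m; "position": TCP position; "tcp_rot": TCP orientation; "force": force on the tool from outside, world axes, zero at the start; "moment": the same for the moment, N m; "grip_width": finger opening in m.
Only numpy, scipy, OpenCV 4.12 (cv2) and the standard library are available. Lean on these libraries where they do the work, as an engineer would, in place of code of your own. Each camera call takes 0.05 s, during which the arm holds its last target. There are 200 camera calls.

TASK

A cart wheel is clamped on the jig's turntable with its axle stud standing up. First turn the turntable clockwise (seen from above), by the upright post on it, until the spring plunger clicks into the notch and locks the wheel at the plunger; only then put the grey flanged hub cap over the stud, press it down past the click and keep pressing until its flange is fully home on the steel collar. Finish while still holding the cap pressed down firmly (about 10 N), and leave the ring, the jar and the wrench where they are.

Things in the scene. Friction and masses are not known exactly. Their poses are not given: they have to be found in the camera images.
- turntable (a joint): Turntable angle in rad, positive counter-clockwise from above. 0 = plunger in the notch (locked); it starts at 0.9 to 1.7, so turn it clockwise, back to 0. Hard stops at -0.06 and 2.0. Light friction. From 0.15 to 0.075 the plunger rides over a bump (up to 10 N at the post); past this crest the plunger drops in and centres the turntable at 0 once the post is let go.
- jig: Fixed round grey base of the turntable, 300 mm across, 12 mm high; origin at the centre of its underside. Its -x axis points to the plunger's dark steel housing (28 x 34 mm, 32 mm high) on its rim, on the side of the robot.
- turntable_axis (a point): Point on the turntable's vertical turning axis, at the top face of its aluminium disc (270 mm across, face 30 mm above the work surface).
- handle_top (a point): Centre of the top of the plain upright steel post by which the turntable is turned: 16 mm across, 55 mm tall from the disc's face (top 85 mm above the work surface), 105 mm from the axis, on the side opposite the wheel. It turns with the disc.
- collar: Steel collar round the axle stud, 44 mm across; origin at the centre of its top face, 60 mm above the work surface, z up: the cap's flange lands here. It sits on the wheel (75 mm across, lying flat, top 54 mm above the work surface), 70 mm from the turntable's axis; with the turntable at 0 it is on the plunger's side, nearest the robot. Clamps beside the wheel are 60 mm high.
- stud_tip (a point): Centre of the top of the bare axle stud, 28 mm above the collar's top face. Stud 16 mm across, its top 7 mm tapered to 8 mm across. Four sprung steel nubs, 12 mm above the collar, stick out 3.5 mm from the stud and spring in as the cap's lip passes.
- cap: Loose grey plastic hub cap, about 50 g, standing mouth down. Origin at the centre of its open underside, z up. Flange 54 mm across, 7 mm thick at the bottom; above it a closed round crown 36 mm across, 40 mm total height: grip the crown, fingertips just above the flange. Inside: mouth 26 mm across, 3 mm deep; a lip with a hole 19 mm across, 4 mm deep; hollow 28 mm across above.
- cap_top (a point): Centre of the cap's flat top, 40 mm above its origin. Pushed down on the stud, the cap meets the nubs when its origin is about 13.5 mm above the collar's top; the push rises to about 10 N, falls away from 10 mm on, at about 5 mm the nubs pull the cap down with up to 10 N (the click), and the flange lands on the collar at 0. It then stays on, but only a push loads the collar.
- spacer: Bystander: loose steel ring, 44 mm across, 24 mm hole, 14 mm tall. Origin at the centre of its underside. Its place may be swapped with that of the cap or the jar.
- jar: Bystander: small closed jar with a steel lid, 56 mm across, 70 mm tall. Origin at the centre of its underside.
- wrench: Bystander: wrench lying on the work surface to the left of the jig.
Not all that is in view belongs to the job. Leave any blue or pink look-alike of the cap alone.

How it is judged:
On the way, in this order (a step that is already met when the one before it is completed fails the run):
1. the turntable is turned to its notch and rests locked there (within 0.04 rad), the cap not yet on the stud (value of joint turntable between -0.04 and 0.04 rad and velocity of joint turntable between -0.05 and 0.05 rad/s and distance between cap and collar above 0.04 m), for 0.2 s.
2. the cap has snapped past the nubs and its flange is home on the collar (z of cap in the frame of collar between -0.003 and 0.0025 m and horizontal distance between cap and collar below 0.004 m and angle between cap's own z axis and vertical below 0.08 rad), for 0.1 s.
At the end, for the whole second after the job is handed in: the turntable stands within 0.04 rad of its notch; the cap is snapped on, upright (within 0.08 rad), its underside within 2.5 mm of the collar's top and within 4 mm of the stud's axis, at rest; the fingers are still on the cap and press it on the collar with more than 5 N (all of step 2 and value of joint turntable between -0.04 and 0.04 rad and contact force between cap and collar above 5 N and contact force between the fingers and cap above 3 N and linear speed of cap below 0.02 m/s); the arm keeps its last pose, push and grip.
It fails at once if the ring, the jar or the wrench is moved more than 30 mm (distance of any of spacer, jar, wrench from where it was at the start of the episode above 0.03 m).
It fails at once if the cap is pressed on the collar with more than 60 N (contact force between cap and collar above 60 N).
It also fails if it takes over 69 s, if anything falls off the work surface, if the arm or the gripper's body presses on something with over 40 N, if the wrist force passes 120 N, or if a joint passes its speed limit or range.

## Working session

There is one attempt and no reset: what is moved stays moved. The work goes in short steps, Python scripts to look and compute and a tool call to move; the robot and the scene stay as the last step left them, time stands still between calls to the robot, and variables do not carry over. Pictures are saved under pics/ and viewed, about 8 in all and at most 12, crops included, and the job is handed in when it is done.

Besides the shell and the picture viewer there is one more tool, called in YAML: its name, and indented under it one key for each argument. jog_arm: Moves the arm, as the interface text tells. Its arguments: {"type":"object","properties":{"moves":{"type":"array"}},"required":["moves"]}

```bash
mkdir -p pics; ls
cat > h.py <<'E'
from workcell import r
import numpy as np, cv2
from scipy.spatial.transform import Rotation as R
def snap(cam,name=None):
    s=r.read_state(); im=r.snapshot(cam)
    if name: cv2.imwrite('pics/'+name,im[:,:,::-1])
    return s,im
def ray(cam,rc,s=None):
    ci=r.camera_info(cam); K=np.array(ci["intrinsics"]); k=ci["k1"]
    d=cv2.undistortPoints(np.array([[[rc[1],rc[0]]]],float),K,np.array([k,0,0,0.]))[0,0]
    v=np.array([d[0],-d[1],-1.])
    if cam=="wrist":
        T=np.array(ci["tool_from_camera"]); W=np.eye(4); W[:3,:3]=R.from_rotvec(s["tcp_rot"]).as_matrix(); W[:3,3]=s["position"]; M=W@T
    else: M=np.linalg.inv(np.array(ci["world_to_cam"]))
    return M[:3,3],M[:3,:3]@v
def at_z(cam,rc,z,s=None):
    o,v=ray(cam,rc,s); return o+v*(z-o[2])/v[2]
def show(cam,labels,s=None):
    for l,z in labels:
        for f in (r.landmark_of,):
            for d in f(l,cam)[:3]:
                p=at_z(cam,d["position"],z,s)
                print(cam,l,round(d["score"],2),np.round(d["position"],0),np.round(p,4))
Z=[("handle_top",.085),("turntable_axis",.03),("collar",.06),("stud_tip",.088),("cap",0),("cap_top",.04),("spacer",0),("jar",0),("jig",0),("wrench",0)]
E
python3 - <<'E'
from h import *
s,a=snap("top","top1.png"); show("top",Z)
s,b=snap("scene","scene1.png"); show("scene",Z)
print(s)
E
```

```text
pics
top handle_top 0.84 [182. 225.] [0.5322 0.1467 0.085 ]
top turntable_axis 0.68 [180. 257.] [0.5515 0.0488 0.03  ]
top collar 0.54 [174. 280.] [ 0.5653 -0.0257  0.06  ]
top stud_tip 0.42 [171. 280.] [ 0.5652 -0.027   0.088 ]
top cap 0.77 [214. 356.] [ 0.4416 -0.2782  0.    ]
top cap 0.59 [251. 330.] [ 0.3229 -0.1884  0.    ]
top cap 0.49 [192. 344.] [ 0.5168 -0.2424  0.    ]
top cap_top 0.65 [187. 348.] [ 0.5232 -0.2488  0.04  ]
top cap_top 0.57 [249. 333.] [ 0.324  -0.1894  0.04  ]
top cap_top 0.54 [218. 363.] [ 0.4217 -0.2915  0.04  ]
top spacer 0.61 [209. 386.] [ 0.457  -0.3789  0.    ]
top jar 0.81 [159. 344.] [ 0.6305 -0.2485  0.    ]
top jig 0.93 [180. 257.] [0.5585 0.0463 0.    ]
top wrench 0.72 [176. 155.] [0.5763 0.3893 0.    ]
scene handle_top 0.59 [181. 297.] [0.5398 0.1481 0.085 ]
scene turntable_axis 0.97 [215. 266.] [0.5492 0.0456 0.03  ]
scene collar 0.61 [220. 244.] [ 0.5679 -0.0342  0.06  ]
scene stud_tip 0.48 [208. 248.] [ 0.5664 -0.0232  0.088 ]
scene stud_tip 0.39 [275.  80.] [ 0.558  -0.3814  0.088 ]
scene cap 0.94 [271. 149.] [ 0.5295 -0.2521  0.    ]
scene 
[... 550 characters left out ...]
8 [221. 160.] [ 0.3846 -0.16    0.    ]
{'clock': 0.55, 'q': array([ 1.16351124,  0.41739673, -0.01033368,  1.61361335,  0.00466372,
        1.11069528, -0.05303541]), 'dq': array([ 0.00110152, -0.00060839,  0.00160829,  0.00014711, -0.00140584,
       -0.00130637, -0.00028567]), 'tau': array([-2.10190642e-04, -8.63777304e+01,  6.77514654e-01, -4.35036492e+01,
        1.90300494e-02,  2.20352660e-03, -1.07072717e-05]), 'position': array([ 0.22357313, -0.58361679,  0.23125635]), 'tcp_rot': array([-3.08911425e+00, -5.71332727e-01,  1.65042798e-05]), 'force': array([-0.4646427 ,  0.25828968, -0.08615103]), 'moment': array([0.03160172, 0.03887478, 0.01779018]), 'grip_width': 0.08565716643200497}
```

Run:
```python
import cv2,numpy as np
a=cv2.imread('pics/top1.png');b=cv2.imread('pics/scene1.png')
a=cv2.resize(a[110:280,130:420],None,fx=2.4,fy=2.4,interpolation=cv2.INTER_CUBIC)
cv2.imwrite('pics/c1.png',a)
b=cv2.resize(b[130:340,40:400],None,fx=2.2,fy=2.2,interpolation=cv2.INTER_CUBIC)
cv2.imwrite('pics/c2.png',b)
```

```text
(no output)
```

View pics/c1.png

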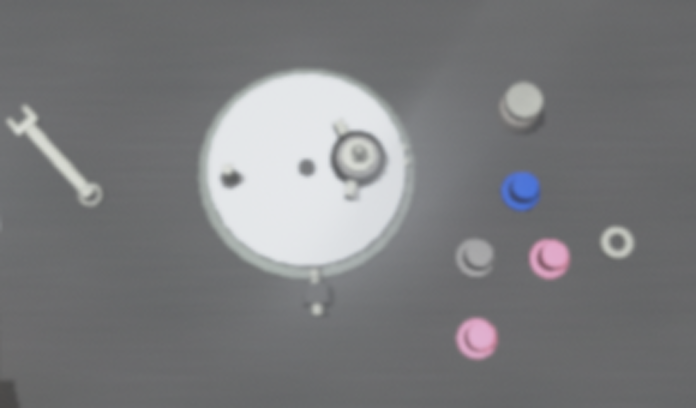

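View pics/c2.png

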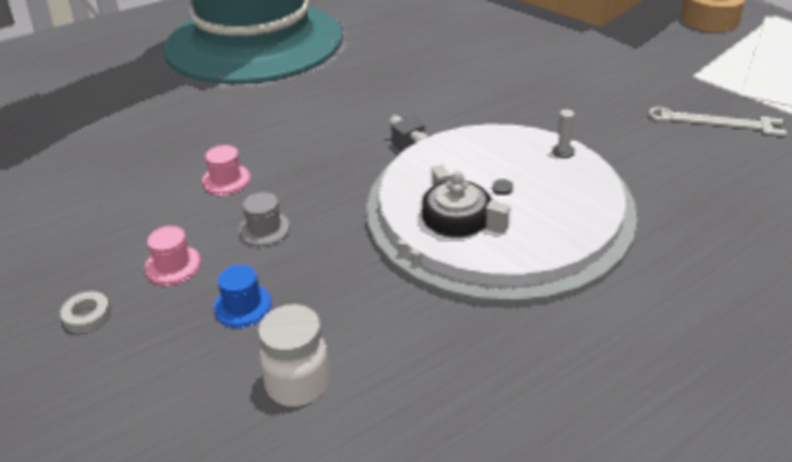

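Candidates for the cap: grey (top row 216, col 328; scene 222,159), pink ×2 (scene 205,141 and 240,114), blue (scene 258,147). I choose the grey one at about (0.436,-0.181), left of which nothing else is grey and flanged. The jig's plunger is at top (234,262), and the post at (182,225) is at about 1.6 rad.

```bash
cat >> h.py <<'E'
def yawpos(s=None):
    s=s or r.read_state(); m=R.from_rotvec(s["tcp_rot"]).as_matrix()
    return np.array(s["position"]),np.degrees(np.arctan2(m[1,0],m[0,0])),m
def plan(target,yaw,n,clos,start=None):
    """rows from here to target (tool down), yaw of tool x in deg"""
    p,y0,m=yawpos() if start is None else (*start,None)
    p=np.array(p,float);y=y0;t=np.array(target,float);dy=(yaw-y0+180)%360-180;rows=[]
    for i in range(n):
        d=(t-p)/(n-i);a=np.radians(y)
        X=np.array([np.cos(a),np.sin(a),0]);Y=np.array([np.sin(a),-np.cos(a),0])
        row=[clos,[round(d@X*100,2),round(d@Y*100,2),round(-d[2]*100,2)],round((yaw_left(yaw,y))/(n-i),1)]
        p=p+(X*row[1][0]+Y*row[1][1]+np.array([0,0,-1])*row[1][2])/100; y-=row[2]; rows.append(row)
    print(rows);print('end',p,y);return p,y
def yaw_left(yaw,y): return -((yaw-y+180)%360-180)
E
python3 - <<'E'
from h import *
print(at_z("top",[234,262],.03),at_z("scene",[190,225],.03))
print(yawpos())
p,y=plan([0.45,-0.25,0.2],60,9,0.45)
plan([0.536,0.147,0.13],98,9,0.45,(p,y))
E
```

```text
[0.37429011 0.03238339 0.03      ] [0.39884102 0.02450635 0.03      ]
(array([ 0.22355748, -0.58361715,  0.23126099]), np.float64(20.960090593990877), array([[ 9.33829821e-01,  3.57717572e-01, -6.37479837e-05],
       [ 3.57717577e-01, -9.33829819e-01,  7.18984338e-05],
       [-3.38104349e-05, -8.99446758e-05, -9.99999995e-01]]))
[[0.45, [np.float64(3.68), np.float64(-2.56), np.float64(0.35)], np.float64(-4.3)], [0.45, [np.float64(3.86), np.float64(-2.28), np.float64(0.35)], np.float64(-4.3)], [0.45, [np.float64(4.02), np.float64(-1.98), np.float64(0.35)], np.float64(-4.3)], [0.45, [np.float64(4.15), np.float64(-1.68), np.float64(0.35)], np.float64(-4.4)], [0.45, [np.float64(4.27), np.float64(-1.35), np.float64(0.35)], np.float64(-4.3)], [0.45, [np.float64(4.36), np.float64(-1.03), np.float64(0.34)], np.float64(-4.4)], [0.45, [np.float64(4.43), np.float64(-0.69), np.float64(0.35)], np.float64(-4.3)], [0.45, [np.float64(4.46), np.float64(-0.36), np.float64(0.34)], np.float64(-4.4)], [0.45, [np.float64(4.48), np.float64(-0.02), np.float64(0.35)], np.float64(-4.3)]]
end [ 0.44996249 -0.24997761  0.19996099] 59.96009059399086
[[0.45, [np.float64(4.3), np.float64(-1.38), np.float64(0.78)], np.float64(-4.2)], [0.45, [np.float64(4.39), np.float64(-1.06), np.float64(0.78)], np.float64(-4.2)], [0.45, [np.float64(4.45), np.float64(-0.74), np.float64(0.78)], np.float64(-4.2)], [0.45, [np.float64(4.49), np.float64(-0.41), np.float64(0.78)], np.float64(-4.2)], [0.45, [np.float64(4.51), np.float64(-0.08), np.float64(0.78)], np.float64(-4.2)], [0.45, [np.float64(4.51), np.float64(0.25), np.float64(0.77)], np.float64(-4.3)], [0.45, [np.float64(4.47), np.float64(0.59), np.float64(0.78)], np.float64(-4.2)], [0.45, [np.float64(4.42), np.float64(0.91), np.float64(0.77)], np.float64(-4.3)], [0.45, [np.float64(4.34), np.float64(1.25), np.float64(0.78)], np.float64(-4.2)]]
end [0.53603545 0.14697262 0.12996099] 97.96009059399087
```

jog_arm:
  moves:
    - [0.45,[3.7,-2.6,0.35],-4.3]
    - [0.45,[3.9,-2.3,0.35],-4.3]
    - [0.45,[4.0,-2.0,0.35],-4.3]
    - [0.45,[4.15,-1.7,0.35],-4.4]
    - [0.45,[4.3,-1.35,0.35],-4.3]
    - [0.45,[4.4,-1.0,0.35],-4.4]
    - [0.45,[4.4,-0.7,0.35],-4.3]
    - [0.45,[4.5,-0.4,0.35],-4.4]
    - [0.45,[4.5,0,0.35],-4.3]

```text
clock: 2.22
position: [0.4513, -0.2471, 0.1999]
tcp_rot: [2.719, 1.573, 0.0]
force: [0.3, -0.2, -0.6]
grip_width: 0.0471
```

Run:
```python
from h import *
s,a=snap("wrist","w1.png"); show("wrist",[("cap",0),("cap_top",.04),("collar",.06),("stud_tip",.088),("handle_top",.085)],s)
print(yawpos()[:2],s["grip_width"],s["clock"])
p,y=yawpos()[:2]
plan([0.536,0.147,0.13],98,9,0.45)
```

```text
wrist cap 0.8 [139. 307.] [ 0.5208 -0.2489  0.    ]
wrist cap 0.69 [125. 213.] [ 0.4334 -0.1805  0.    ]
wrist cap 0.69 [199. 258.] [ 0.4338 -0.2842  0.    ]
wrist cap_top 0.79 [211. 258.] [ 0.4333 -0.2854  0.04  ]
wrist cap_top 0.78 [130. 210.] [ 0.4348 -0.1839  0.04  ]
wrist cap_top 0.69 [141. 316.] [ 0.5239 -0.248   0.04  ]
wrist handle_top 0.65 [128. 215.] [ 0.4467 -0.1846  0.085 ]
(array([ 0.45007517, -0.24919061,  0.19981682]), np.float64(59.85693274641546)) 0.04709761136884257 2.225
[[0.45, [np.float64(4.29), np.float64(-1.38), np.float64(0.78)], np.float64(-4.2)], [0.45, [np.float64(4.38), np.float64(-1.07), np.float64(0.78)], np.float64(-4.2)], [0.45, [np.float64(4.44), np.float64(-0.74), np.float64(0.77)], np.float64(-4.2)], [0.45, [np.float64(4.48), np.float64(-0.42), np.float64(0.78)], np.float64(-4.3)], [0.45, [np.float64(4.5), np.float64(-0.08), np.float64(0.77)], np.float64(-4.2)], [0.45, [np.float64(4.5), np.float64(0.25), np.float64(0.78)], np.float64(-4.3)], [0.45, [np.float64(4.47), np.float64(0.59), np.float64(0.77)], np.float64(-4.2)], [0.45, [np.float64(4.41), np.float64(0.91), np.float64(0.78)], np.float64(-4.3)], [0.45, [np.float64(4.33), np.float64(1.24), np.float64(0.77)], np.float64(-4.2)]]
end [0.53599863 0.14699465 0.13001682] 97.95693274641546
```

View pics/w1.png

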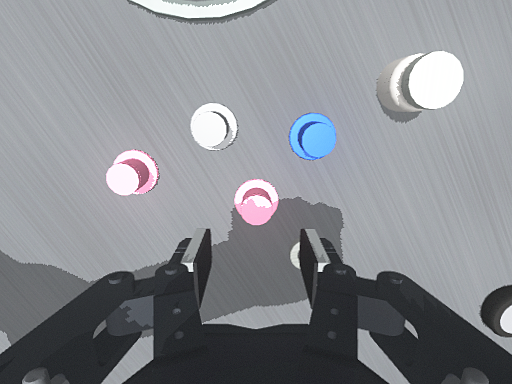

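The close view shows the grey cap at (125,213), near (0.434,-0.182), with pink at (200,257) and (172,130), blue at (136,314), and the jar at top right. I'll move to the post now.

jog_arm:
  moves:
    - [0.45,[4.3,-1.4,0.75],-4.2]
    - [0.45,[4.4,-1.05,0.75],-4.2]
    - [0.45,[4.45,-0.75,0.75],-4.2]
    - [0.45,[4.5,-0.4,0.75],-4.3]
    - [0.45,[4.5,-0.1,0.75],-4.2]
    - [0.45,[4.5,0.25,0.75],-4.3]
    - [0.45,[4.45,0.6,0.75],-4.2]
    - [0.45,[4.4,0.9,0.75],-4.3]
    - [0.45,[4.3,1.2,0.75],-4.2]
    - [0.45,[0,0,0],0]

```text
clock: 3.78
position: [0.5355, 0.1502, 0.1318]
tcp_rot: [-2.055, -2.374, -0.001]
force: [0.7, -0.8, -0.4]
grip_width: 0.0468
```

Run:
```python
from h import *
s,a=snap("wrist","w2.png"); show("wrist",Z[:4],s)
print(yawpos()[:2],s["grip_width"],s["clock"])
```

```text
wrist handle_top 0.74 [210. 266.] [0.5429 0.1521 0.085 ]
wrist turntable_axis 0.56 [293. 256.] [0.5522 0.0455 0.03  ]
(array([0.53581424, 0.14636256, 0.1324371 ]), np.float64(97.90472399912228)) 0.046807353195875874 3.775
```

View pics/w2.png

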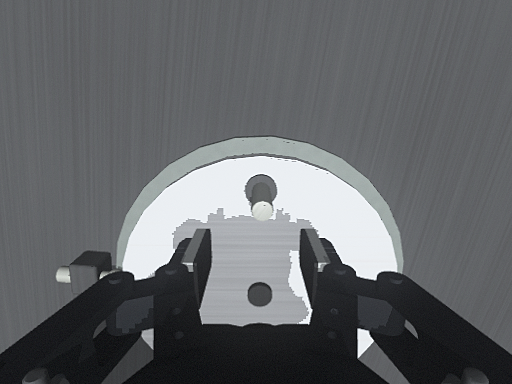

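jog_arm:
  moves:
    - [0.45,[0.3,0.6,0.5],1]
    - [0.45,[0,0,2.5],1]
    - [0.45,[0,0,2.6],0]
    - [0.45,[0,0,2.6],0]
    - [0.68,[0,0,0],0]
    - [0.68,[0,0,0],0]
    - [0.68,[0,0,0],0]

```text
clock: 4.9
position: [0.5417, 0.152, 0.0513]
tcp_rot: [2.101, 2.335, 0.002]
force: [0.1, -0.4, 0.8]
grip_width: 0.0275
```

Run:
```python
from h import *
import pickle
cs=[0.552,0.046]
W=np.array(R.from_euler('z',0).as_matrix())
print(yawpos()[:2],r.read_state()["grip_width"])
h=at_z("top",[233,262],.032);print(h, np.degrees(np.arctan2(.046-h[1],.552-h[0])))
s=r.read_state()
# housing in w2 used pose of that snapshot
s2=dict(position=np.array([0.53581424,0.14636256,0.1324371]),tcp_rot=R.from_matrix(np.array([[np.cos(1.70876),np.sin(1.70876),0],[np.sin(1.70876),-np.cos(1.70876),0],[0,0,-1]]).astype(float)).as_rotvec())
for rc in ([257,94],[290,260],[294,260],[210,262]):
    for z in (.03,.032,.085): print(rc,z,at_z("wrist",rc,z,s2))
```

```text
(array([0.54169586, 0.15195309, 0.05133965]), np.float64(96.04114238711693)) 0.027460882726105362
[0.37722338 0.03237335 0.032     ] 4.458108148092924
[257, 94] 0.03 [0.39288661 0.05779508 0.03      ]
[257, 94] 0.032 [0.39397296 0.05909072 0.032     ]
[257, 94] 0.085 [0.42276118 0.09342509 0.085     ]
[290, 260] 0.03 [0.55516965 0.04440608 0.03      ]
[290, 260] 0.032 [0.55493435 0.04581075 0.032     ]
[290, 260] 0.085 [0.54869869 0.08303474 0.085     ]
[294, 260] 0.03 [0.55583286 0.03983694 0.03      ]
[294, 260] 0.032 [0.55559215 0.04127884 0.032     ]
[294, 260] 0.085 [0.54921336 0.07948893 0.085     ]
[210, 262] 0.03 [0.54492322 0.12759679 0.03      ]
[210, 262] 0.032 [0.54477136 0.12832396 0.032     ]
[210, 262] 0.085 [0.54074709 0.14759375 0.085     ]
```

jog_arm:
  moves:
    - [0.68,[-0.08,1.3,0],7]
    - [0.68,[-0.08,1.3,0],7]
    - [0.68,[-0.08,1.3,0],7]
    - [0.68,[-0.08,1.3,0],7]
    - [0.68,[-0.08,1.3,0],7]
    - [0.68,[-0.08,1.3,0],7]
    - [0.68,[-0.08,1.3,0],7]
    - [0.68,[-0.08,1.3,0],7]
    - [0.68,[-0.08,1.3,0],7]
    - [0.68,[0,0,0],0]

```text
clock: 6.15
position: [0.6423, 0.1032, 0.051]
tcp_rot: [3.012, 0.893, 0.002]
force: [0.3, 0.2, -0.7]
grip_width: 0.0272
```

Run:
```python
from h import *
print(yawpos()[:2]); p=yawpos()[0]-[.553,.045,0]; print(np.hypot(*p[:2]),np.degrees(np.arctan2(p[1],p[0])))
snap("scene","s2.png"); show("scene",Z[:4]+[("jig",0)])
s,_=snap("top","t2.png"); show("top",Z[:4]+[("jig",0)])
```

```text
(array([0.64233037, 0.10323799, 0.05098106]), np.float64(33.02061976845637))
0.10663760302488647 33.10191255390407
scene handle_top 0.59 [203. 313.] [0.6339 0.1113 0.085 ]
scene turntable_axis 0.97 [216. 265.] [0.5511 0.04   0.03  ]
scene collar 0.66 [204. 238.] [ 0.507  -0.0076  0.06  ]
scene stud_tip 0.68 [189. 243.] [0.4972 0.012  0.088 ]
scene jig 0.91 [223. 269.] [0.5488 0.0549 0.    ]
top handle_top 0.9 [149. 238.] [0.6412 0.1063 0.085 ]
```

jog_arm:
  moves:
    - [0.68,[-0.05,1.0,0],5.5]
    - [0.68,[-0.05,1.0,0],5.5]
    - [0.68,[-0.05,1.0,0],5.5]
    - [0.68,[-0.04,0.8,0],4.4]

```text
clock: 7.25
position: [0.6562, 0.0688, 0.0503]
tcp_rot: [-3.124, -0.329, -0.0]
force: [0.2, 2.0, -0.2]
grip_width: 0.0274
```

jog_arm:
  moves:
    - [0.68,[-0.02,0.5,0],2.7]
    - [0.68,[0,0,0],0]

```text
clock: 7.5
position: [0.6569, 0.0642, 0.0503]
tcp_rot: [-3.131, -0.26, 0.0]
force: [0.0, 1.0, 0.1]
grip_width: 0.0274
```

jog_arm:
  moves:
    - [0.68,[-0.01,0.3,0],1.6]
    - [0.68,[0,0,0],0]

```text
clock: 7.75
position: [0.6571, 0.0624, 0.0503]
tcp_rot: [-3.133, -0.217, 0.0]
force: [0.0, 5.5, 0.3]
grip_width: 0.0275
```

jog_arm:
  moves:
    - [0.68,[-0.01,0.3,0],1.6]
    - [0.68,[0,0,0],0]

```text
clock: 8.0
position: [0.6576, 0.0589, 0.0503]
tcp_rot: [-3.136, -0.173, -0.0]
force: [0.1, 4.9, -0.6]
grip_width: 0.0275
```

jog_arm:
  moves:
    - [0.68,[-0.01,0.3,0],1.6]
    - [0.68,[0,0,0],0]

```text
clock: 8.25
position: [0.6579, 0.0547, 0.0503]
tcp_rot: [3.139, 0.128, -0.0]
force: [0.0, -0.4, -0.6]
grip_width: 0.0269
```

jog_arm:
  moves:
    - [0.68,[-0.01,0.3,0],1.6]
    - [0.68,[0,0,0],0]

```text
clock: 8.5
position: [0.658, 0.0514, 0.0502]
tcp_rot: [3.14, 0.082, -0.0]
force: [0.3, 1.1, 0.1]
grip_width: 0.0271
```

jog_arm:
  moves:
    - [0.68,[-0.01,0.3,0],1.6]
    - [0.68,[0,0,0],0]

```text
clock: 8.75
position: [0.6581, 0.0489, 0.0503]
tcp_rot: [3.141, 0.039, -0.0]
force: [-0.2, 0.5, 0.0]
grip_width: 0.0275
```

The push rose to about 5.5 N and then dropped away, so the crest is passed. I'll release, lift and look.

jog_arm:
  moves:
    - [0.4,[0,-0.3,0],0]
    - [0.4,[0,0,0],0]
    - [0.4,[0,0,-4],0]
    - [0.4,[0,0,-6],0]
    - [0.2,[0,0,-5],0]
    - [0.2,[0,0,-1],0]

```text
clock: 9.5
position: [0.6594, 0.0522, 0.2142]
tcp_rot: [-3.141, -0.04, -0.008]
force: [-0.8, 0.2, 0.0]
grip_width: 0.0687
```

Run:
```python
from h import *
s,_=snap("scene","s3.png"); show("scene",Z[:4]+[("jig",0)])
s,_=snap("top","t3.png"); show("top",Z[:4]+[("jig",0)])
print(yawpos()[:2],s["clock"])
plan([0.40,0.02,0.2],0,6,0.2)
```

```text
scene handle_top 0.97 [219. 306.] [0.668  0.0562 0.085 ]
scene handle_top 0.49 [219. 161.] [ 0.4888 -0.194   0.085 ]
scene turntable_axis 0.76 [216. 267.] [0.5533 0.043  0.03  ]
scene collar 0.7 [195. 247.] [0.4882 0.0326 0.06  ]
scene stud_tip 0.54 [185. 250.] [0.4921 0.0373 0.088 ]
scene jig 0.79 [224. 267.] [0.5503 0.0489 0.    ]
scene jig 0.25 [182. 368.] [0.5719 0.4178 0.    ]
top handle_top 0.68 [144. 255.] [0.6577 0.0525 0.085 ]
top turntable_axis 0.73 [179. 256.] [0.5543 0.0521 0.03  ]
top jig 0.66 [182. 255.] [0.5544 0.0533 0.    ]
(array([0.65792388, 0.05201897, 0.20985553]), np.float64(1.4573106255217954)) 9.8
[[0.2, [np.float64(-4.31), np.float64(0.42), np.float64(0.16)], np.float64(0.2)], [0.2, [np.float64(-4.31), np.float64(0.44), np.float64(0.17)], np.float64(0.3)], [0.2, [np.float64(-4.31), np.float64(0.46), np.float64(0.16)], np.float64(0.2)], [0.2, [np.float64(-4.3), np.float64(0.48), np.float64(0.17)], np.float64(0.3)], [0.2, [np.float64(-4.3), np.float64(0.5), np.float64(0.16)], np.float64(0.2)], [0.2, [np.float64(-4.31), np.float64(0.52), np.float64(0.17)], np.float64(0.3)]]
end [0.39996669 0.01995563 0.19995553] -0.04268937447820459
```

jog_arm:
  moves:
    - [0.2,[-4.2,0.2,0],0.5]
    - [0.2,[-4.2,0.2,0],0.5]
    - [0.2,[-4.2,0.3,0],0.5]
    - [0.2,[-4.2,0.3,0],0]
    - [0.2,[-4.2,0.3,0],0]
    - [0.2,[-2.6,0.2,0],0]
    - [0.2,[0,0,0],0]

```text
clock: 10.98
position: [0.4211, 0.0348, 0.2106]
tcp_rot: [3.141, -0.001, 0.001]
force: [0.5, 0.2, 0.7]
grip_width: 0.0682
```

Run:
```python
from h import *
s,w=snap("wrist","w4.png"); show("wrist",Z[:4],s)
print(yawpos()[:2],s["clock"])
s,b=snap("scene","s4.png"); show("scene",Z[:4])
c=cv2.resize(b[150:270,180:340],(512,384),interpolation=cv2.INTER_CUBIC)
cv2.imwrite('pics/c4.png',cv2.resize(np.hstack([w,c])[:,:,::-1],(800,300)))
```

```text
wrist handle_top 0.19 [115. 243.] [0.4838 0.0453 0.085 ]
wrist turntable_axis 0.7 [ 44. 244.] [0.5528 0.0461 0.03  ]
wrist collar 0.75 [113. 249.] [0.4851 0.0403 0.06  ]
wrist stud_tip 0.75 [116. 247.] [0.4832 0.0417 0.088 ]
(array([0.42273701, 0.0351132 , 0.21021598]), np.float64(-0.040915597290157604)) 10.975
scene handle_top 0.73 [218. 305.] [0.6643 0.0565 0.085 ]
scene turntable_axis 0.74 [217. 270.] [0.5613 0.0486 0.03  ]
scene turntable_axis 0.55 [184. 368.] [0.6058 0.3667 0.03  ]
scene turntable_axis 0.29 [237. 162.] [ 0.4783 -0.1955  0.03  ]
scene collar 0.43 [195. 246.] [0.4861 0.029  0.06  ]
scene stud_tip 0.48 [183. 250.] [0.4851 0.0441 0.088 ]
```

View pics/c4.png

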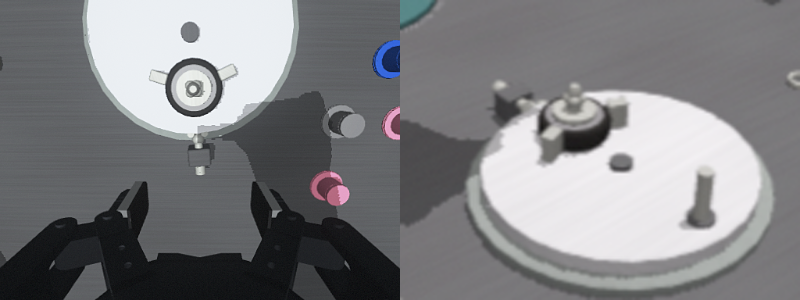

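The turntable is locked: axle axis (190,32), stud (195,88) and plunger (200,155) line up in the wrist view, so the stud is at about (0.4835,0.041). Next is a close look at the cap.

Run:
```python
from h import *
plan([0.388,-0.136,0.17],-45,6,0.2)
w=cv2.imread('pics/w4.png',0); s=r.read_state()
# tyre: dark blob near (113,249)
m=((w<70)*255).astype(np.uint8); m[:70]=0;m[170:]=0;m[:,:190]=0;m[:,310:]=0
cs,h=cv2.findContours(m,cv2.RETR_CCOMP,cv2.CHAIN_APPROX_NONE)
for c,hh in zip(cs,h[0]):
    if len(c)>40:
        e=cv2.fitEllipse(c); print(len(c),'hole' if hh[3]>=0 else 'outer',np.round(e[0],1),np.round(e[1],1),[np.round(at_z("wrist",[e[0][1],e[0][0]],z,s)[:2],4) for z in(.054,.06)])
```

```text
[[0.2, [np.float64(-0.57), np.float64(2.85), np.float64(0.67)], np.float64(7.5)], [0.2, [np.float64(-0.19), np.float64(2.9), np.float64(0.67)], np.float64(7.5)], [0.2, [np.float64(0.19), np.float64(2.9), np.float64(0.67)], np.float64(7.5)], [0.2, [np.float64(0.56), np.float64(2.85), np.float64(0.67)], np.float64(7.5)], [0.2, [np.float64(0.93), np.float64(2.76), np.float64(0.67)], np.float64(7.5)], [0.2, [np.float64(1.29), np.float64(2.61), np.float64(0.66)], np.float64(7.5)]]
end [ 0.38800002 -0.13602316  0.17004977] -45.04188083252453
207 outer [247.6 111.8] [71.  74.2] [array([0.4869, 0.0423]), array([0.4871, 0.0421])]
174 hole [247.5 111.9] [60.5 61.8] [array([0.4868, 0.0424]), array([0.4869, 0.0422])]
```

jog_arm:
  moves:
    - [0.2,[-0.6,2.85,0.7],7.5]
    - [0.2,[-0.2,2.9,0.7],7.5]
    - [0.2,[0.2,2.9,0.7],7.5]
    - [0.2,[0.6,2.85,0.7],7.5]
    - [0.2,[0.9,2.75,0.6],7.5]
    - [0.2,[1.3,2.6,0.6],7.5]
    - [0.2,[0,0,0],0]
    - [0.2,[0,0,0],0]

```text
clock: 12.48
position: [0.3881, -0.1355, 0.1703]
tcp_rot: [-2.903, 1.201, 0.0]
force: [0.5, 0.4, -0.3]
grip_width: 0.0681
```

Run:
```python
from h import *
s,w=snap("wrist","w5.png"); show("wrist",[("cap",0),("cap_top",.04)],s)
print(yawpos()[:2],s["clock"])
```

```text
wrist cap 0.91 [111. 256.] [ 0.4336 -0.1826  0.    ]
wrist cap 0.82 [184. 323.] [ 0.3243 -0.1795  0.    ]
wrist cap 0.8 [ 36. 330.] [ 0.4328 -0.2839  0.    ]
wrist cap_top 0.91 [ 27. 344.] [ 0.4307 -0.2853  0.04  ]
wrist cap_top 0.74 [193. 334.] [ 0.3249 -0.182   0.04  ]
wrist cap_top 0.61 [114. 257.] [ 0.4319 -0.1814  0.04  ]
(array([ 0.38815316, -0.13532731,  0.17041633]), np.float64(-44.92994695642306)) 12.475
```

View pics/w5.png

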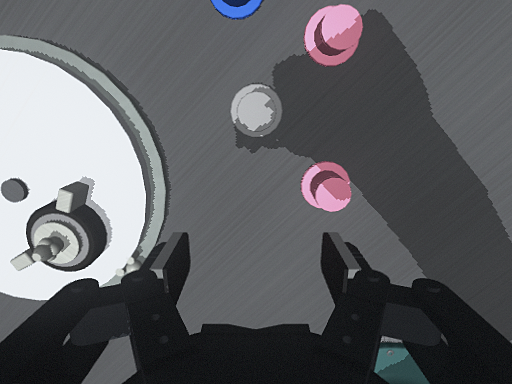

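The grey cap is alone at (110,256), at (0.4335,-0.182), with clear space on both jaw sides. I'll grasp it.

jog_arm:
  moves:
    - [0.25,[3.3,0.05,1],0]
    - [0.25,[3.2,0.05,1],0]
    - [0.25,[0,0,4],0]
    - [0.25,[0,0,4],0]
    - [0.25,[0,0,4],0]
    - [0.25,[0,0,2.1],0]
    - [0.25,[0,0,0],0]

```text
clock: 13.5
position: [0.4325, -0.1819, 0.0083]
tcp_rot: [-2.903, 1.202, 0.004]
force: [-0.0, -0.6, 0.9]
grip_width: 0.0639
```

jog_arm:
  moves:
    - [1,[0,0,0],0]
    - [1,[0,0,0],0]
    - [1,[0,0,0],0]
    - [1,[0,0,0],0]
    - [1,[0,0,0],0]

```text
clock: 14.12
position: [0.4338, -0.1827, 0.0106]
tcp_rot: [-2.902, 1.203, -0.003]
force: [-2.5, 2.2, 10.5]
grip_width: 0.0347
```

Run:
```python
from h import *
p,y=plan([0.434,-0.1827,0.12],-45,3,1)
plan([0.4205,0.041,0.23],0,7,1,(p,y))
```

```text
[[1, [np.float64(0.0), np.float64(-0.0), np.float64(-3.65)], np.float64(-0.0)], [1, [np.float64(0.01), np.float64(-0.01), np.float64(-3.64)], np.float64(-0.0)], [1, [np.float64(0.0), np.float64(-0.0), np.float64(-3.65)], np.float64(-0.0)]]
end [ 0.43397137 -0.18271602  0.12001585] -45.031649366182656
[[1, [np.float64(-2.4), np.float64(-2.12), np.float64(-1.57)], np.float64(-6.4)], [1, [np.float64(-2.15), np.float64(-2.38), np.float64(-1.57)], np.float64(-6.4)], [1, [np.float64(-1.87), np.float64(-2.6), np.float64(-1.57)], np.float64(-6.4)], [1, [np.float64(-1.56), np.float64(-2.79), np.float64(-1.57)], np.float64(-6.5)], [1, [np.float64(-1.24), np.float64(-2.95), np.float64(-1.57)], np.float64(-6.4)], [1, [np.float64(-0.9), np.float64(-3.07), np.float64(-1.57)], np.float64(-6.5)], [1, [np.float64(-0.55), np.float64(-3.16), np.float64(-1.58)], np.float64(-6.4)]]
end [0.42047432 0.04103168 0.23001585] -0.03164936618265912
```

jog_arm:
  moves:
    - [1,[0,0,-2],0]
    - [1,[0,0,-4],0]
    - [1,[0,0,-5],0]
    - [1,[-2.4,-2.1,-1.6],-6.4]
    - [1,[-2.15,-2.4,-1.6],-6.4]
    - [1,[-1.9,-2.6,-1.6],-6.4]
    - [1,[-1.55,-2.8,-1.6],-6.5]
    - [1,[-1.25,-2.95,-1.6],-6.4]
    - [1,[-0.9,-3.05,-1.6],-6.5]
    - [1,[-0.55,-3.15,-1.6],-6.4]

```text
clock: 15.38
position: [0.4191, 0.042, 0.2328]
tcp_rot: [3.141, 0.005, 0.003]
force: [0.1, -0.2, -0.1]
grip_width: 0.0343
```

jog_arm:
  moves:
    - [1,[0,0,0],0]
    - [1,[0,0,0],0]

```text
clock: 15.62
position: [0.4192, 0.0404, 0.2315]
tcp_rot: [3.141, -0.004, 0.001]
force: [0.2, -0.1, -0.2]
grip_width: 0.0344
```

Run:
```python
from h import *
s,w=snap("wrist","w6.png"); show("wrist",Z[:6],s)
print(yawpos()[:2],s["clock"],s["grip_width"],s["force"])
g=cv2.cvtColor(w,cv2.COLOR_RGB2GRAY)
m=((g<70)*255).astype(np.uint8); m[:70]=0;m[175:]=0;m[:,190:310]=m[:,190:310];m[:,:190]=0;m[:,310:]=0
cs,h=cv2.findContours(m,cv2.RETR_CCOMP,cv2.CHAIN_APPROX_NONE)
for c,hh in zip(cs,h[0]):
    if len(c)>40:
        e=cv2.fitEllipse(c); print(len(c),hh[3]>=0,np.round(e[0],1),np.round(e[1],1),at_z("wrist",[e[0][1],e[0][0]],.054,s))
b=r.snapshot("scene")
c=cv2.resize(b[120:240,180:340],(512,384),interpolation=cv2.INTER_CUBIC)
cv2.imwrite('pics/c6.png',cv2.resize(np.hstack([w,c])[:,:,::-1],(800,300)))
```

```text
wrist turntable_axis 0.64 [ 45. 249.] [0.5531 0.0466 0.03  ]
wrist collar 0.6 [109. 253.] [0.4865 0.0427 0.06  ]
wrist collar 0.2 [ 48. 247.] [0.5454 0.048  0.06  ]
wrist stud_tip 0.9 [110. 254.] [0.4861 0.0408 0.088 ]
wrist cap 0.8 [ 80. 487.] [ 0.5224 -0.246   0.    ]
wrist cap 0.76 [151. 501.] [ 0.4335 -0.2855  0.    ]
wrist cap 0.7 [228. 410.] [ 0.3249 -0.1777  0.    ]
wrist cap_top 0.83 [272. 252.] [0.2807 0.0447 0.04  ]
(array([0.41929728, 0.0407192 , 0.23113034]), np.float64(-0.08907478527557829)) 15.625 0.03442258032942082 [ 0.20452476 -0.14119133 -0.24556143]
195 False [253.3 109.6] [66.4 69.5] [0.48575177 0.04202335 0.054     ]
162 True [253.1 109.8] [56.7 58.1] [0.48561581 0.04216368 0.054     ]
```

View pics/c6.png

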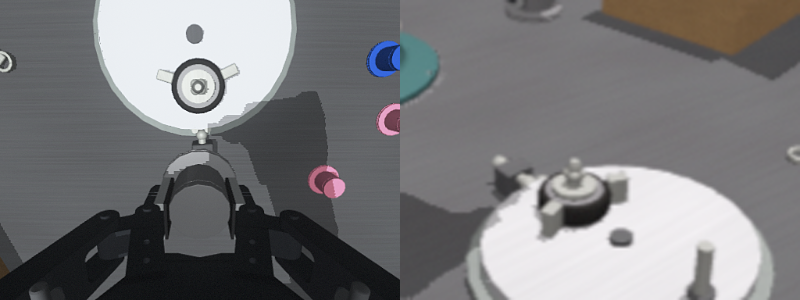

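The cap is held square (flange arc at (160,200) in the view, the crown between the pads), and the stud is visible ahead at (88,198). I'll work out the in-hand offset.

Run:
```python
from h import *
s=r.read_state()
ztop=s["position"][2]-.0106+.04
for rc in ([272,252],[268,256]): print(at_z("wrist",rc,ztop,s)-s["position"])
# flange front edge, lower rim z=origin (row at col ~255)
g=cv2.imread('pics/w6.png',0)
print([int(v) for v in g[170:250:2,255]])
for row in (190,192,194,196,198,206): print(row,at_z("wrist",[row,255],ztop-.04+.007,s)[:2]-s["position"][:2])
plan([0.486,0.0418,0.145],0,5,1)
```

```text
[-0.00014617  0.00117226  0.0294    ]
[ 0.00188319 -0.00061168  0.0294    ]
[192, 207, 200, 185, 163, 183, 187, 26, 97, 108, 109, 124, 129, 176, 174, 171, 170, 169, 168, 168, 60, 57, 56, 55, 57, 55, 55, 56, 55, 57, 74, 53, 53, 86, 101, 101, 101, 101, 103, 99]
190 [ 0.02827082 -0.00017212]
192 [ 0.02716988 -0.0001718 ]
194 [ 0.02606445 -0.00017147]
196 [ 0.02495451 -0.00017114]
198 [ 0.02384001 -0.00017081]
206 [ 0.01933573 -0.00016947]
[[1, [np.float64(1.33), np.float64(-0.02), np.float64(1.72)], np.float64(-0.0)], [1, [np.float64(1.33), np.float64(-0.02), np.float64(1.72)], np.float64(-0.0)], [1, [np.float64(1.34), np.float64(-0.02), np.float64(1.72)], np.float64(-0.0)], [1, [np.float64(1.33), np.float64(-0.02), np.float64(1.73)], np.float64(-0.0)], [1, [np.float64(1.34), np.float64(-0.03), np.float64(1.72)], np.float64(-0.1)]]
end [0.48600351 0.0418314  0.14504774] 0.023146160047665537
```

jog_arm:
  moves:
    - [1,[1.35,-0.02,1.7],0]
    - [1,[1.35,-0.02,1.7],0]
    - [1,[1.35,-0.02,1.7],0]
    - [1,[1.35,-0.02,1.7],0]
    - [1,[1.3,-0.02,1.7],0]
    - [1,[0,0,3],0]
    - [1,[0,0,0.9],0]
    - [1,[0,0,0],0]

```text
clock: 17.02
position: [0.4861, 0.042, 0.1073]
tcp_rot: [3.142, -0.001, -0.001]
force: [-0.2, 0.2, 0.9]
grip_width: 0.0348
```

jog_arm:
  moves:
    - [1,[0,0,0.5],0]
    - [1,[0,0,0.4],0]
    - [1,[0,0,0.4],0]
    - [1,[0,0,0],0]

```text
clock: 17.52
position: [0.4862, 0.042, 0.0941]
tcp_rot: [-3.142, 0.001, 0.001]
force: [0.2, 0.1, -0.6]
grip_width: 0.0346
```

jog_arm:
  moves:
    - [1,[0,0,0.4],0]
    - [1,[0,0,0.4],0]
    - [1,[0,0,0],0]

```text
clock: 17.9
position: [0.4859, 0.0421, 0.0859]
tcp_rot: [-3.141, 0.001, 0.002]
force: [-3.0, 0.7, 4.4]
grip_width: 0.0345
```

jog_arm:
  moves:
    - [1,[0,0,0.2],0]
    - [1,[0,0,0.2],0]
    - [1,[0,0,0],0]

```text
clock: 18.27
position: [0.4858, 0.0422, 0.0819]
tcp_rot: [-3.141, 0.001, 0.002]
force: [-2.5, 1.4, -0.2]
grip_width: 0.0343
```

jog_arm:
  moves:
    - [1,[-0.05,-0.03,0.2],0]
    - [1,[0,0,0.2],0]
    - [1,[0,0,0],0]

```text
clock: 18.65
position: [0.4856, 0.0423, 0.0779]
tcp_rot: [-3.142, 0.001, 0.001]
force: [-2.0, 1.7, -2.4]
grip_width: 0.0342
```

jog_arm:
  moves:
    - [1,[0,0,0.2],0]
    - [1,[0,0,0.2],0]
    - [1,[0,0,0],0]

```text
clock: 19.02
position: [0.4853, 0.0421, 0.0736]
tcp_rot: [3.141, -0.001, -0.002]
force: [-0.1, 0.9, -16.4]
grip_width: 0.0348
```

jog_arm:
  moves:
    - [1,[0,0,0.2],0]
    - [1,[0,0,0],0]

```text
clock: 19.27
position: [0.4858, 0.0422, 0.0722]
tcp_rot: [3.142, -0.001, -0.0]
force: [-2.6, 0.3, -5.4]
grip_width: 0.0344
```

jog_arm:
  moves:
    - [1,[0,0,0.15],0]
    - [1,[0,0,0],0]

```text
clock: 19.52
position: [0.4863, 0.0423, 0.071]
tcp_rot: [-3.141, 0.001, -0.002]
force: [-0.2, -1.0, -0.7]
grip_width: 0.0347
```

jog_arm:
  moves:
    - [1,[0,0,0.1],0]
    - [1,[0,0,0],0]

```text
clock: 19.77
position: [0.4864, 0.0423, 0.0706]
tcp_rot: [-3.142, 0.001, -0.002]
force: [-4.4, -0.2, 14.3]
grip_width: 0.0344
```

jog_arm:
  moves:
    - [1,[0,0,0.1],0]
    - [1,[0,0,0],0]
    - [1,[0,0,0],0]

```text
clock: 20.15
position: [0.4865, 0.0423, 0.0705]
tcp_rot: [3.142, -0.001, 0.002]
force: [-12.9, -0.8, 37.5]
grip_width: 0.0347
```

jog_arm:
  moves:
    - [1,[-0.02,0,-0.05],0]
    - [1,[0,0,-0.05],0]
    - [1,[0,0,0],0]
    - [1,[0,0,0],0]

```text
clock: 20.65
position: [0.4864, 0.0423, 0.0706]
tcp_rot: [-3.141, 0.001, -0.003]
force: [-2.2, -0.7, 12.9]
grip_width: 0.0344
```

Run:
```python
from h import *
f=[]
for i in range(4):
    b=r.snapshot("scene"); s=r.read_state(); f.append(s["force"])
print(np.round(f,1),yawpos()[:2],s["grip_width"],s["clock"])
show("scene",Z[:4])
w=r.snapshot("wrist")
c=cv2.resize(b[130:250,180:340],(512,384),interpolation=cv2.INTER_CUBIC)
cv2.imwrite('pics/c7.png',cv2.resize(np.hstack([w,c])[:,:,::-1],(800,300)))
```

```text
[[-3.1 -0.7 13. ]
 [-3.2 -0.9 12.4]
 [-2.9 -1.1 12.6]
 [-2.4 -1.5 13.3]] (array([0.48636309, 0.04231537, 0.07061199]), np.float64(-0.0518558423419307)) 0.03421779638556201 20.85
scene handle_top 0.78 [218. 300.] [0.6588 0.0484 0.085 ]
scene collar 0.24 [219. 269.] [0.5956 0.0154 0.06  ]
```

View pics/c7.png

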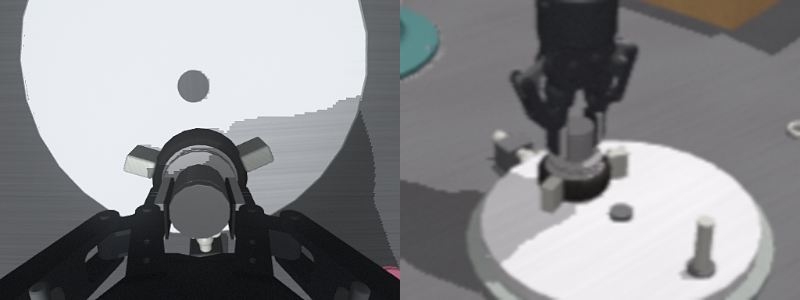

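```bash
python3 -c "
from workcell import r
print(r.sign_off()); s=r.read_state(); print(s['clock'],s['force'])"
```

```text
the job is handed in; nothing more can be done
None
the job is handed in; nothing more can be done
```

I locked the turntable, snapped the grey cap onto the stud, and handed the job in with the gripper still pressing it down at about 13 N. No verdict was reported.

**Turntable:** I turned the post clockwise with the part-closed fingers around it. The push rose to about 5.5 N and then dropped to nothing. After I let go, the turning axis, stud and plunger lined up in the wrist picture.

**Cap:** The grip held it square. It went past the click, with the nubs pulling up to 16 N, and landed at the tool height I had calculated for the flange resting on the collar (70.6 mm).

**Last checks:**
- Force was steady at 12.4–13.3 N downward, with about 3 N sideways. The gripper was still closed on the cap.
- The post looks unmoved in the final picture. The network's estimate of it shifted about 8 mm, but comparing the two pictures by eye showed no change, so I took that as noise.
- While setting the final push I reached 37.5 N by wrist reading for a moment, under the 60 N limit, and backed off.
- The resistance before the click read lower than expected: 4.4 N at most between steps, against about 10 N.
- I did not touch the ring, the jar or the wrench, and did not check their positions again at the end.

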